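# Cap the two file tubes in the leaning stand

## Robot

A 7-joint arm with a two-finger parallel gripper is mounted at the origin on the work surface. World frame = base frame: x ahead of the robot, y to its left, z up, the work surface at z = 0. Lengths are in m, angles in rad, forces in N, time in s.
With the tool pointing down it reaches from about 0.4 to 0.85 m from the base axis. Payload 4.5 kg.
Tool frame: the origin (TCP) lies between the finger pads; the fingertips stand 11 mm ahead of it and the grasp point (between the pads) lies 8 mm behind it (r.tip_reach is the distance from the TCP to the fingertips, in m); x points along the fingers, y is the direction in which the jaws open and shut, and the axes are right-handed (so a half turn about x gives the same grasp; the last joint's range is limited). The gripper opens to 88 mm and grips with 3 to 60 N. Pads are 18 mm wide; open, the fingers measure 123 mm over their backs; the gripper's body (75 mm by 187 mm) begins 45 mm behind the grasp point.
Start: joints at [1.375, 0.689, -0.195, 1.565, 0.157, 0.902, -0.215], TCP at [0.142, -0.609, 0.25] pointing down, gripper open.
Joint ranges: [-3.01, 3.01], [-0.46, 2.08], [-1.47, 1.51], [0.13, 2.56], [-1, 4.14], [0.04, 2.09], [-2.66, 2.66]. Speed limits (rad/s): [2.57, 2.57, 3.14, 3.14, 3.14, 3.14, 3.14].

## Interface

Orientations are given as a unit quaternion [x, y, z, w].
In Python, from plant import r gives the robot as it stands.
- The arm moves only by the tool drive_tool, never from a script. Its argument "deltas" is a list of rows, each a list of 3 entries, a list of its own where there are three numbers: the turn, a rotation vector about the tool's x, y, z in degrees, then the shift along the tool's x, y, z in cm, then the finger opening in cm, from 0 to 8.81. A call has 1 to 12 rows; each row shifts and turns the commanded pose from where the row before left it, along the tool's axes as they then stand; what a row does not reach is not made up. A row lasts 1/12 s, in which the tool goes at most 41.7 mm and 7.16 degrees, less where a joint would pass 70% of its speed; a pose out of reach is approached as far as the arm can. A call is refused whole if a number of a shift passes 4.17 or a number of a turn 7.16, either way. A call with a gripper value outside its range is refused whole. The fingers move at their own pace and stop on an object; "force" is the grip in N (left out, the last holds). Time passes only in rows, so rows that do not move let the fingers close. It gives the time, the measured TCP pose, the force and the opening at its end, in the units of the state.
- r.get_state(): the state, without advancing time (a new reading comes with each control period).
- r.snapshot(name): name is "side" or "top" or "wrist"; returns a dict with "color" (420x560x3 uint8, red, green, blue), "fov_y" (degrees; the focal length in pixels is half the picture's height over the tangent of half this angle, whatever the lens; pixels are square), "cx", "cy" (the principal point, pixels), "k1" (the pictures are not rectified: a ray, as slopes to the right and down, at radius r is drawn at 1 + k1 r^2 times it, then the intrinsics apply), "extrinsics" (4x4, takes a point from world to camera coordinates); the wrist camera has in their place "tool_from_camera" (4x4, takes a point from camera to tool coordinates, whose origin is the TCP and whose axes are the tool frame's). Camera axes: x right, y up, looking along -z (the intrinsics and any distortion apply to the point x, -y, -z); pixel columns grow to the right and rows downward; lengths in m; the calibration is good to about 2 mm. A picture is of the moment at which its call begins: read the wrist's pose just before it. There is no depth.
- r.finish_job(): hands the job in, once; it reports no verdict.
The state is a dict: "clock": time; "q": joint angles; "qd": joint speeds; "joint_torque": joint torques, N m; "tool_pos": TCP position; "eef_rot": TCP orientation; "contact_force": force on the tool from outside, world axes, zero at the start; "moment": the same for the moment, N m; "opening": opening from 0.0 (shut) to 1.0 (fully open).
Only numpy, scipy, OpenCV 4.12 (cv2) and the standard library are available. Lean on these libraries where they do the work, as an engineer would, in place of code of your own. Each camera call takes 0.05 s, during which the arm holds its last target. There are 200 camera calls.

## Task

Close the two open metal tubes in the leaning stand on the jeweller's bench with the two loose grey caps, each tube with the cap that fits it. The tubes and caps differ only slightly in diameter and the thicker tube may stand on either side, so find out by trial which belongs where. Push both caps fully home, let go of them, and leave the other things on the bench where they are.

Things in the scene. Friction and masses are not known exactly. Their poses are not given: they have to be found in the camera images.
- narrow_cap (a point): Centre (half-way up, 18 mm above the bench at the start) of the narrower cap: a plain grey plastic cylinder closed at one end, standing open end down. Outside diameter 32.6 mm, bore 27 mm, height 36 mm, bore 30 mm deep, about 25 g. z runs from the open end to the closed top. It fits the 24 mm tube and does not go on the 29.5 mm one.
- wide_cap (a point): Centre (half-way up, 18 mm above the bench at the start) of the wider cap: a plain grey plastic cylinder closed at one end, standing open end down. Outside diameter 38.1 mm, bore 32.5 mm, height 36 mm, bore 30 mm deep, about 25 g. z runs from the open end to the closed top. It fits the 29.5 mm tube; it also drops loosely over the 24 mm one, which is wrong.
- left_mouth (a point): Centre of the mouth of the left (+y) open tube; not told whether the 24 or the 29.5 mm tube stands here: try the caps or look. z points out of the tube along its axis (leaning 30 degrees to the stand's front), y along the row. Tube fixed, 60 mm out of the block, lip bevelled 2 x 4 mm. A cap fully home has its centre 12 mm below this point along z; one too narrow stops at the lip, centre about 15 to 18 mm above.
- right_mouth (a point): Centre of the mouth of the right (-y) open tube; not told whether the 24 or the 29.5 mm tube stands here: try the caps or look. z points out of the tube along its axis (leaning 30 degrees to the stand's front), y along the row. Tube fixed, 60 mm out of the block, lip bevelled 2 x 4 mm. A cap fully home has its centre 12 mm below this point along z; one too narrow stops at the lip, centre about 15 to 18 mm above.
- stand: Fixed wooden stand, foot 120 x 270 mm (y -95 to +175), leaning drilled block between 95 mm high cheeks. Origin on the bench midway between the two open tubes (24 and 29.5 mm across, aluminium); y along the row, -x the front (robot side). Mouths at x -45, y +45 and -45, z 134 mm. At y +125 a slimmer short tube, already capped, 26 mm out of the block: leave it.
- bench_block_mid (a point): Centre of a loose steel bench block, 70 x 70 x 18 mm, lying flat between the caps. Leave it.
- oil_mid (a point): Centre of a small loose amber bottle, 40 mm across, 75 mm high, to the left of the stand. Leave it.
- mandrel_mid (a point): Centre of a loose upright steel ring cone, 40 mm across the foot, 120 mm high, to the right of the stand. Leave it.
- hammer_grip (a point): Grip of a loose hammer, 220 mm long, lying at the left (+y) of the bench. Leave it.
- graver_grip (a point): Grip of a loose graver, 150 mm long, lying at the right (-y) of the bench. Leave it.
- cap_narrow: The narrower cap's body; origin at the centre of its open end, z towards the closed top.
- cap_wide: The wider cap's body; origin at the centre of its open end, z towards the closed top.
Mind the look-alikes: they are no part of the job. Leave any brown or turquoise look-alike of the cap_wide alone.

How it is judged:
At the end, for the whole second after the job is handed in: One cap is home on the left tube and the other on the right: each cap's centre is 9 to 16 mm below its tube's mouth along the tube axis (12 mm when fully home) and within 5 mm of the axis sideways, its axis within 0.15 rad of the tube's, and both are at rest (below 0.02 m/s) (((z of narrow_cap in the frame of left_mouth between -0.016 and -0.009 m and x of narrow_cap in the frame of left_mouth between -0.005 and 0.005 m and y of narrow_cap in the frame of left_mouth between -0.005 and 0.005 m and angle between the z axis of narrow_cap and the z axis of left_mouth, either way round below 0.15 rad and z of wide_cap in the frame of right_mouth between -0.016 and -0.009 m and x of wide_cap in the frame of right_mouth between -0.005 and 0.005 m and y of wide_cap in the frame of right_mouth between -0.005 and 0.005 m and angle between the z axis of wide_cap and the z axis of right_mouth, either way round below 0.15 rad) or (z of narrow_cap in the frame of right_mouth between -0.016 and -0.009 m and x of narrow_cap in the frame of right_mouth between -0.005 and 0.005 m and y of narrow_cap in the frame of right_mouth between -0.005 and 0.005 m and angle between the z axis of narrow_cap and the z axis of right_mouth, either way round below 0.15 rad and z of wide_cap in the frame of left_mouth between -0.016 and -0.009 m and x of wide_cap in the frame of left_mouth between -0.005 and 0.005 m and y of wide_cap in the frame of left_mouth between -0.005 and 0.005 m and angle between the z axis of wide_cap and the z axis of left_mouth, either way round below 0.15 rad)) and linear speed of each of cap_narrow, cap_wide below 0.02 m/s); the robot touches nothing.
It fails at once if the bench block was moved more than 30 mm (distance of bench_block_mid from where it was at the start of the episode above 0.03 m).
It fails at once if the oil bottle was moved more than 30 mm (distance of oil_mid from where it was at the start of the episode above 0.03 m).
It fails at once if the ring cone was moved more than 30 mm (distance of mandrel_mid from where it was at the start of the episode above 0.03 m).
It fails at once if the hammer was moved more than 30 mm (distance of hammer_grip from where it was at the start of the episode above 0.03 m).
It fails at once if the graver was moved more than 30 mm (distance of graver_grip from where it was at the start of the episode above 0.03 m).
It also fails if it takes over 67 s, if anything falls off the work surface, if the arm or the gripper's body presses on something with over 40 N, if the wrist force passes 120 N, or if a joint passes its speed limit or range.

## Working session

There is one attempt and no reset: what is moved stays moved. The work goes in short steps, Python scripts to look and compute and a tool call to move; the robot and the scene stay as the last step left them, time stands still between calls to the robot, and variables do not carry over. Pictures are saved under pics/ and viewed, about 8 in all and at most 12, crops included, and the job is handed in when it is done.

Besides the shell and the picture viewer there is one more tool, called after "Call:" by a JSON object that holds its "fn" and its "kwargs". drive_tool: Moves the arm, as the interface text tells. Its arguments: {"type":"object","properties":{"deltas":{"type":"array","items":{"type":"array"}},"force":{"type":"number"}},"required":["deltas"]}

```bash
mkdir -p pics; ls; python3 - <<'E'
from plant import r
import cv2,numpy as np
s=r.get_state(); print({k:np.round(v,3) for k,v in s.items()})
a=[]
for n in("side","top"):
    d=r.snapshot(n); cv2.imwrite(f"pics/{n}0.png",d["color"][:,:,::-1]); print(n,d["fov_y"],d["cx"],d["cy"],d["k1"],np.round(d["extrinsics"],4).tolist())
    np.save(f"pics/{n}.npy",d,allow_pickle=True)
E
```

```text
pics
{'clock': np.float64(0.0), 'q': array([ 1.375,  0.69 , -0.195,  1.566,  0.157,  0.902, -0.215]), 'qd': array([ 0.   ,  0.001,  0.   ,  0.   ,  0.   , -0.001, -0.001]), 'joint_torque': array([-1.0000e-03, -5.2756e+01, -1.2670e+00, -1.5342e+01, -5.3000e-02,
        7.0000e-03,  0.0000e+00]), 'tool_pos': array([ 0.142, -0.608,  0.249]), 'eef_rot': array([-0.702, -0.082,  0.703, -0.08 ]), 'contact_force': array([ 0.324, -0.522, -0.231]), 'moment': array([-0.001, -0.012,  0.037]), 'opening': np.float64(0.999)}
side 57.08268964758999 278.6800778774899 210.66405956799267 -0.05328807092992123 [[0.9919, -0.1264, -0.0155, -0.491], [0.0858, 0.573, 0.8151, -0.1692], [-0.0941, -0.8098, 0.5791, -0.9327], [0.0, 0.0, 0.0, 1.0]]
top 48.77222068083873 279.3371347207766 206.5299807357478 -0.12003896507133949 [[-0.0246, -0.9997, -0.0053, 0.0688], [0.9884, -0.0252, 0.1495, -0.5437], [-0.1496, -0.0016, 0.9887, -1.1304], [0.0, 0.0, 0.0, 1.0]]
```

View pics/top0.png

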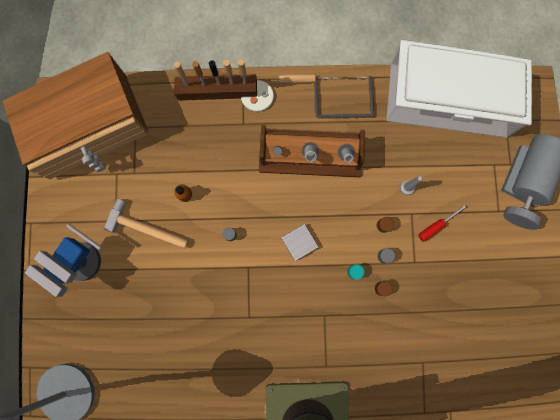

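View pics/side0.png

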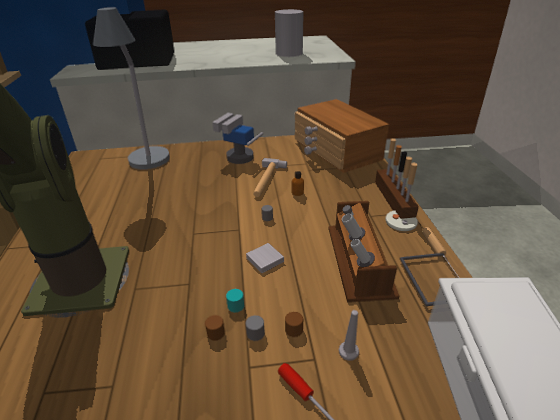

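The top view shows grey caps at (230,234) and (387,256), the stand with tube mouths near (310,152) and (347,152), and the capped short tube at (278,151). Brown and turquoise look-alikes surround the right cap. I'll enlarge these areas.

```bash
python3 - <<'E'
import cv2,numpy as np
t=cv2.imread("pics/top0.png")
def c(u,v,w,h,s): return cv2.resize(t[v:v+h,u:u+w],None,fx=s,fy=s,interpolation=cv2.INTER_CUBIC)
a=c(250,115,130,70,6)            # 780x420 stand
b=np.hstack([c(210,219,40,28,6),c(345,210,90,28,6)])
a2=np.hstack([c(212,219,36,30,6),c(367,241,40,30,6)])  # 456x180
a2=np.hstack([a2,np.zeros((180,780-a2.shape[1],3),np.uint8)])
cv2.imwrite("pics/crop1.png",np.vstack([a,a2]))
E
```

```text
(no output)
```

View pics/crop1.png

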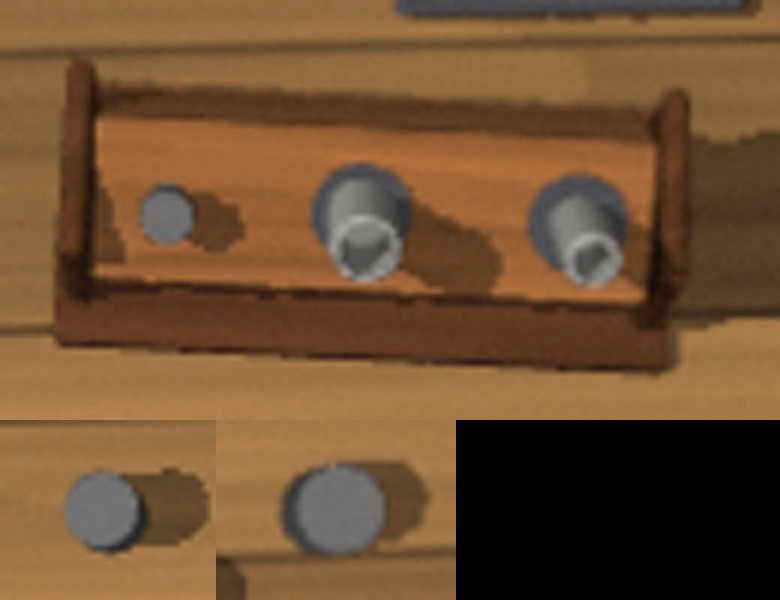

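```bash
cat > h.py <<'E'
import numpy as np,cv2
from scipy.spatial.transform import Rotation as R
def K(d):
    f=210/np.tan(np.radians(d["fov_y"]/2)); return np.array([[f,0,d["cx"]],[0,f,d["cy"]],[0,0,1.]])
def ray(d,u,v):
    p=cv2.undistortPoints(np.array([[[u,v]]],float),K(d),np.array([d["k1"],0,0,0.]))[0,0]
    return np.array([p[0],-p[1],-1])
def w2c(d,E=None): return d["extrinsics"] if E is None else E
def atz(d,u,v,z,T=None):   # T: world_from_camera
    T=np.linalg.inv(d["extrinsics"]) if T is None else T
    g=T[:3,:3]@ray(d,u,v); o=T[:3,3]; return o+g*(z-o[2])/g[2]
def proj(d,p,T=None):
    E=d["extrinsics"] if T is None else np.linalg.inv(T)
    c=E[:3,:3]@p+E[:3,3]; x,y=c[0]/-c[2],-c[1]/-c[2]; s=1+d["k1"]*(x*x+y*y); k=K(d)
    return k[0,0]*x*s+k[0,2],k[1,1]*y*s+k[1,2]
def load(n): return np.load(f"pics/{n}.npy",allow_pickle=True).item()
E
python3 - <<'E'
from h import *
t=load("top");s=load("side")
P=dict(L=(310.8,156.2,.134),Rm=(348.7,158,.134),nar=(229,234.2,.036),wide=(387.7,255.8,.036),block=(300,242,.018),
 br1=(385.5,289,.036),tq=(357,272,.036),br2=(387.5,225,.036),short=(278,150.7,.1),f1=(250+55/6,115+343/6,.0),f2=(250+665/6,115+370/6,.0),mand=(408,187,0.),oil=(183,193,.05))
W={k:atz(t,*v) for k,v in P.items()}
for k,v in W.items(): print(k,np.round(v,4),'side px',np.round(proj(s,v),1))
d=W["L"]-W["Rm"];print(np.linalg.norm(d),np.degrees(np.arctan2(d[1],d[0])))
d=W["f1"]-W["f2"];print(np.linalg.norm(d),np.degrees(np.arctan2(d[1],d[0])))
im=cv2.imread("pics/side0.png")
for k in("L","Rm","nar","wide"):
    u,v=proj(s,W[k]); cv2.circle(im,(int(round(u)),int(round(v))),1,(0,0,255),-1)
a=cv2.resize(im[190:290,325:415],None,fx=5,fy=5); b=cv2.resize(im[195:345,230:290],None,fx=3.333,fy=3.333)
b=cv2.resize(b,(200,500)); cv2.imwrite("pics/crop2.png",np.hstack([a,b]))
E
```

```text
L [ 0.6498 -0.0225  0.134 ] side px [344.9 218. ]
Rm [ 0.6433 -0.1123  0.134 ] side px [353.1 242.9]
nar [0.4786 0.1838 0.036 ] side px [264.7 208.4]
wide [ 0.4137 -0.2144  0.036 ] side px [251.9 323. ]
block [0.4559 0.0047 0.018 ] side px [262.9 255.5]
br1 [ 0.3312 -0.2046  0.036 ] side px [211.  323.5]
tq [ 0.3757 -0.1348  0.036 ] side px [231.9 295.5]
br2 [ 0.4916 -0.2182  0.036 ] side px [290.3 320.2]
short [0.6746 0.0549 0.1   ] side px [345.3 210. ]
f1 [0.6449 0.1064 0.    ] side px [327.  229.6]
f2 [ 0.6261 -0.1629  0.    ] side px [346. 304.]
mand [ 0.5952 -0.2879  0.    ] side px [347.4 354. ]
oil [0.5848 0.2986 0.05  ] side px [294.9 180.8]
0.09004711641684088 85.87564996633043
0.269973146350724 85.99285146301484
```

View pics/crop2.png

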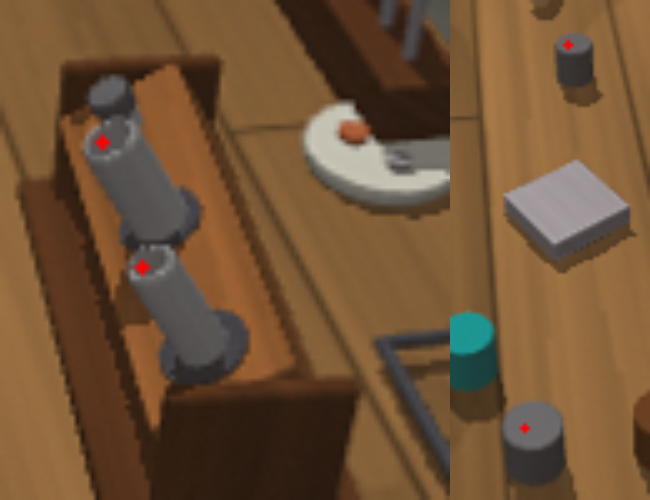

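The crops show the left tube mouth clearly wider (about 72 px against 60 px enlarged) and the right cap wider (90 px against 77 px). So the wide cap at (387.7,255.8) goes on the left tube and the narrow cap at (229,234.2) goes on the right. The spacing checks agree: mouths 90.0 mm apart, foot 270.0 mm. In the side view the dots sit 1–2 px off the centres, about 4 mm, so I'll refine with the wrist camera.

```bash
cat >> h.py <<'E'
YAW=np.radians(-4.1)
SX=np.array([np.cos(YAW),np.sin(YAW),0]); SY=np.array([-np.sin(YAW),np.cos(YAW),0])
def goalR(tilt,sgn):   # tool x down, leaned forward by tilt (deg); tool y = sgn*SY
    a=np.radians(tilt); x=-np.cos(a)*np.array([0,0,1.])+np.sin(a)*SX; y=sgn*SY
    return R.from_matrix(np.column_stack([x,y,np.cross(x,y)]))
def plan(s,pos,tilt,sgn):
    q=R.from_quat(s["eef_rot"]); g=goalR(tilt,sgn); d=np.array(pos)-s["tool_pos"]
    rv=np.degrees((q.inv()*g).as_rotvec()); print("turn",np.round(rv,2),"min rows",np.ceil(np.linalg.norm(rv)/7))
    a=q.inv().apply(d)*100; b=g.inv().apply(d)*100
    print("shift before turn",np.round(a,2),"after",np.round(b,2))
def st(s): print("t",round(float(s["clock"]),2),"tcp",np.round(s["tool_pos"],4),"F",np.round(s["contact_force"],1),"open",round(float(s["opening"])*8.81,2),"q",np.round(s["q"],2))
E
python3 - <<'E'
from h import *
from plant import r
s=r.get_state(); st(s); print(np.round(R.from_quat(s["eef_rot"]).as_matrix(),3))
for g in(1,-1): plan(s,(.414-.0,-.214,.20),0,g)
print(np.round(r.snapshot("wrist")["tool_from_camera"],3))
E
```

```text
t 0.1 tcp [ 0.1422 -0.6081  0.249 ] F [ 0.2 -0.8 -0.6] open 8.83 q [ 1.37  0.69 -0.19  1.57  0.16  0.9  -0.22]
[[-0.001  0.228 -0.974]
 [ 0.002 -0.974 -0.228]
 [-1.    -0.002  0.   ]]
turn [-1.6273e+02 -1.3000e-01  3.0000e-02] min rows 24.0
shift before turn [  4.95 -32.17 -35.45] after [ 4.9  41.25 24.29]
turn [17.27  0.02  0.09] min rows 3.0
shift before turn [  4.95 -32.17 -35.45] after [  4.9  -41.25 -24.29]
[[-0.     0.284 -0.959 -0.135]
 [ 1.     0.002  0.    -0.   ]
 [ 0.002 -0.959 -0.284 -0.074]
 [ 0.     0.     0.     1.   ]]
```

Call:
{"fn": "drive_tool", "kwargs": {"deltas": [[[5.76, 0, 0], [0, 0, 0], 8.8], [[5.76, 0, 0], [0, 0, 0], 8.8], [[5.75, 0, 0], [0, 0, 0], 8.8], [[0, 0, 0], [0.3, -2.58, -1.52], 8.8], [[0, 0, 0], [0.3, -2.58, -1.52], 8.8], [[0, 0, 0], [0.3, -2.58, -1.52], 8.8], [[0, 0, 0], [0.3, -2.58, -1.52], 8.8], [[0, 0, 0], [0.3, -2.58, -1.52], 8.8], [[0, 0, 0], [0.3, -2.58, -1.52], 8.8], [[0, 0, 0], [0.3, -2.58, -1.52], 8.8], [[0, 0, 0], [0.3, -2.58, -1.52], 8.8], [[0, 0, 0], [0.3, -2.58, -1.52], 8.8]]}}

```text
clock: 1.15
tool_pos: [0.296, -0.3854, 0.2225]
eef_rot: [-0.707, 0.025, 0.707, 0.025]
contact_force: [0.9, -0.2, -0.7]
opening: 0.997
```

Call:
{"fn": "drive_tool", "kwargs": {"deltas": [[[0, 0, 0], [0.3, -2.58, -1.52], 6.0], [[0, 0, 0], [0.3, -2.58, -1.52], 6.0], [[0, 0, 0], [0.3, -2.58, -1.52], 6.0], [[0, 0, 0], [0.3, -2.58, -1.52], 6.0], [[0, 0, 0], [0.3, -2.58, -1.52], 6.0], [[0, 0, 0], [0.3, -2.58, -1.52], 6.0], [[0, 0, 0], [0.3, -2.58, -1.52], 6.0], [[0, 0, 0], [0, 0, 0], 6.0], [[0, 0, 0], [0, 0, 0], 6.0], [[0, 0, 0], [0, 0, 0], 6.0]]}}

```text
clock: 1.98
tool_pos: [0.414, -0.2147, 0.2016]
eef_rot: [-0.706, 0.026, 0.707, 0.025]
contact_force: [0.4, -0.7, 0.3]
opening: 0.678
```

```bash
cat >> h.py <<'E'
def wrist(r,name):
    s=r.get_state(); d=r.snapshot("wrist"); T=np.eye(4); T[:3,:3]=R.from_quat(s["eef_rot"]).as_matrix(); T[:3,3]=s["tool_pos"]
    d["T"]=T@d["tool_from_camera"]; np.save(f"pics/{name}.npy",d,allow_pickle=True); cv2.imwrite(f"pics/{name}.png",d["color"][:,:,::-1]); return d
E
python3 - <<'E'
from h import *
from plant import r
s=r.get_state(); st(s); d=wrist(r,"w1"); plan(s,(.414,-.214,.2),0,-1)
print(proj(d,np.array([.4137,-.2144,.036]),d["T"]))
E
```

```text
t 1.98 tcp [ 0.414  -0.2147  0.2016] F [ 0.4 -0.7  0.3] open 5.98 q [ 0.39  0.57 -0.02  2.09  0.02  0.49 -1.29]
turn [-0.02  0.04 -0.03] min rows 1.0
shift before turn [ 0.16 -0.07  0.01] after [ 0.16 -0.07  0.01]
(np.float64(285.8243885471859), np.float64(196.23246640892225))
```

View pics/w1.png

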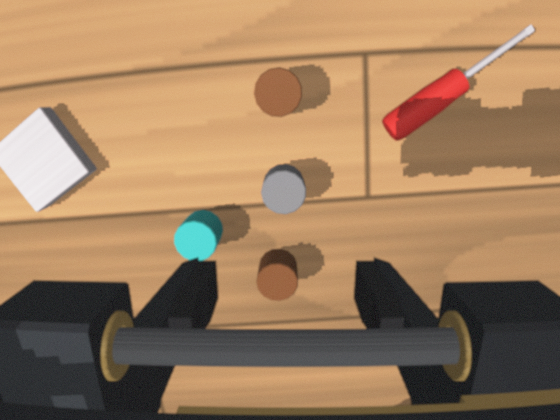

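The wide cap's top is at about (284,191), against (285.8,196.2) predicted. The grey cap is between brown ones above and below it, with the turquoise one to the left.

```bash
python3 - <<'E'
from h import *
from plant import r
d=load("w1"); im=d["color"][150:230,245:325].astype(int); g=cv2.cvtColor(d["color"],cv2.COLOR_RGB2HSV)
m=((g[...,1]<45)&(g[...,2]>125)).astype(np.uint8); m[:, :245]=0; m[:,325:]=0; m[:155]=0; m[225:]=0
ys,xs=np.nonzero(m); c=cv2.fitEllipse(max(cv2.findContours(m,0,1)[0],key=len)); print(len(xs),xs.mean(),ys.mean(),c)
for uv in((284,191),c[0]): p=atz(d,*uv,.036,d["T"]); print(np.round(p,4))
s=r.get_state(); plan(s,(p[0],p[1],.018),0,-1)
E
```

```text
1480 283.0797297297297 191.92432432432432 ((283.107666015625, 191.93687438964844), (41.69312286376953, 43.38145446777344), 108.91492462158203)
[ 0.4183 -0.2132  0.036 ]
[ 0.4175 -0.2124  0.036 ]
turn [-0.11  0.04 -0.04] min rows 1.0
shift before turn [18.37 -0.33 -0.37] after [18.37 -0.32 -0.36]
```

Call:
{"fn": "drive_tool", "kwargs": {"deltas": [[[0, 0, 0], [1.0, -0.15, -0.2], 6.0], [[0, 0, 0], [2.0, -0.15, -0.2], 6.0], [[0, 0, 0], [2.0, 0, 0], 6.0], [[0, 0, 0], [2.0, 0, 0], 6.0], [[0, 0, 0], [2.0, 0, 0], 6.0], [[0, 0, 0], [2.0, 0, 0], 6.0], [[0, 0, 0], [2.0, 0, 0], 6.0], [[0, 0, 0], [2.0, 0, 0], 6.0], [[0, 0, 0], [1.8, 0, 0], 6.0], [[0, 0, 0], [1.0, 0, 0], 6.0], [[0, 0, 0], [0.5, 0, 0], 6.0], [[0, 0, 0], [0, 0, 0], 6.0]]}}

```text
clock: 3.03
tool_pos: [0.4192, -0.2133, 0.0189]
eef_rot: [-0.705, 0.026, 0.708, 0.026]
contact_force: [-0.5, 0.5, -0.3]
opening: 0.687
```

Call:
{"fn": "drive_tool", "kwargs": {"deltas": [[[0, 0, 0], [0, 0, 0], 3.0], [[0, 0, 0], [0, 0, 0], 3.0], [[0, 0, 0], [0, 0, 0], 3.0], [[0, 0, 0], [0, 0, 0], 3.0], [[0, 0, 0], [0, 0, 0], 3.0], [[0, 0, 0], [0, 0, 0], 3.0]], "force": 25}}

```text
clock: 3.53
tool_pos: [0.4201, -0.2125, 0.0203]
eef_rot: [-0.706, 0.025, 0.707, 0.026]
contact_force: [-0.7, -0.2, 5.9]
opening: 0.428
```

```bash
python3 - <<'E'
from h import *
from plant import r
s=r.get_state(); st(s); plan(s,(.4179,-.213,.018),0,-1)
E
```

```text
t 3.53 tcp [ 0.4201 -0.2125  0.0203] F [-0.7 -0.2  5.9] open 3.77 q [ 0.37  0.94 -0.    2.16  0.07  0.04 -1.35]
turn [-0.02  0.07  0.01] min rows 1.0
shift before turn [0.23 0.07 0.21] after [0.23 0.07 0.21]
```

Call:
{"fn": "drive_tool", "kwargs": {"deltas": [[[0, 0, 0], [-1, 0, 0], 3.0], [[0, 0, 0], [-2.0, 0, 0], 3.0], [[0, 0, 0], [-3.0, 0, 0], 3.0], [[0, 0, 0], [-3.0, 0, 0], 3.0], [[0, 0, 0], [-3.0, 0, 0], 3.0], [[0, 0, 0], [-3.0, 0, 0], 3.0], [[0, 0, 0], [-3.0, 0, 0], 3.0], [[0, 0, 0], [-3.0, 0, 0], 3.0], [[0, 0, 0], [-2.5, 0, 0], 3.0], [[0, 0, 0], [-1.5, 0, 0], 3.0]]}}

```text
clock: 4.37
tool_pos: [0.4207, -0.2124, 0.2729]
eef_rot: [0.707, -0.025, -0.706, -0.025]
contact_force: [0.8, -0.6, 0.3]
opening: 0.429
```

Call:
{"fn": "drive_tool", "kwargs": {"deltas": [[[0, 0, 0], [0, -1.57, -1.66], 3.0], [[0, 0, 0], [0, -1.57, -1.66], 3.0], [[0, 0, 0], [0, -1.57, -1.66], 3.0], [[0, 0, 0], [0, -1.57, -1.66], 3.0], [[0, 0, 0], [0, -1.57, -1.66], 3.0], [[0, 0, 0], [0, -1.57, -1.66], 3.0], [[0, 0, 0], [0, -1.57, -1.66], 3.0], [[0, 0, 0], [0, -1.57, -1.66], 3.0], [[0, 0, 0], [0, -1.57, -1.66], 3.0], [[0, 0, 0], [0, -1.57, -1.66], 3.0], [[0, 0, 0], [0, 0, 0], 3.0], [[0, 0, 0], [0, 0, 0], 3.0]]}}

```text
clock: 5.37
tool_pos: [0.5971, -0.0663, 0.2694]
eef_rot: [-0.706, 0.024, 0.708, 0.025]
contact_force: [0.4, -0.7, -0.2]
opening: 0.43
```

```bash
python3 - <<'E'
from h import *
from plant import r
s=r.get_state(); st(s); d=wrist(r,"w2"); plan(s,(.598,-.067,.27),0,-1)
for p in([.6498,-.0225,.134],[.6433,-.1123,.134]): print(proj(d,np.array(p),d["T"]))
b=d["color"][20:200,160:400,::-1]; top=cv2.resize(b,(720,540),interpolation=cv2.INTER_CUBIC)
cv2.imwrite("pics/w2c.png",top)
E
```

```text
t 5.37 tcp [ 0.5971 -0.0663  0.2694] F [ 0.4 -0.7 -0.2] open 3.79 q [ 0.05  0.63 -0.03  1.62  0.02  0.89 -1.63]
turn [0.14 0.17 0.08] min rows 1.0
shift before turn [-0.06  0.07 -0.1 ] after [-0.06  0.07 -0.1 ]
(np.float64(221.01719989621904), np.float64(139.00728608126107))
(np.float64(345.7112338448761), np.float64(139.14037330285726))
```

View pics/w2c.png

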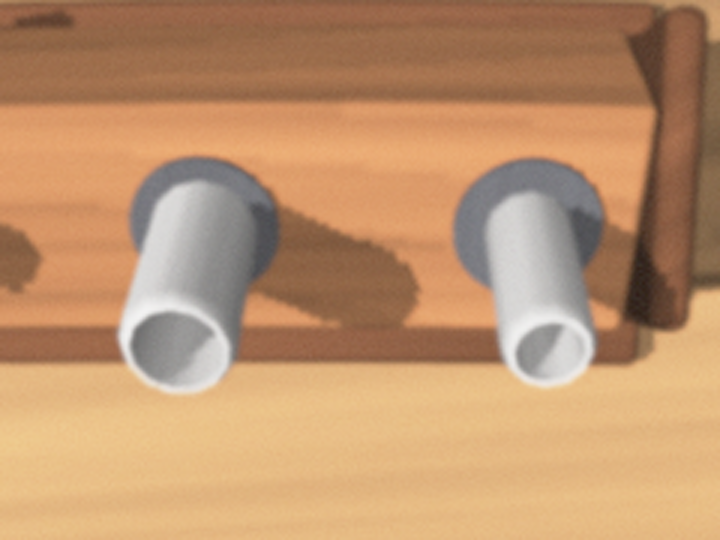

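In the crop the left mouth's bore centre is at (178,349) and the right's at (550,353), which is (219.3,136.3) and (343.3,137.7) in the full image. The left tube is clearly the thicker one.

```bash
cat >> h.py <<'E'
AX=np.array([0,0,np.cos(np.pi/6)])-SX*np.sin(np.pi/6)
def tcp_for(mouth,dist,off,sgn=-1): return mouth+AX*dist-goalR(30,sgn).apply(off)
E
python3 - <<'E'
from h import *
from plant import r
d=load("w2"); L=atz(d,219.0,136.0,.134,d["T"]); Q=atz(d,343.0,137.4,.134,d["T"])
v=L-Q; print(np.round(L,4),np.round(Q,4),np.linalg.norm(v),np.degrees(np.arctan2(v[1],v[0])))
s=r.get_state(); p=tcp_for(L,.06,[.002,0,.002]); print(p); plan(s,p,30,-1)
E
```

```text
[ 0.6521 -0.0213  0.134 ] [ 0.6447 -0.1104  0.134 ] 0.08939543405030428 85.26571987482359
[ 0.62285769 -0.01919621  0.18869358]
turn [2.000e-02 3.021e+01 2.000e-02] min rows 5.0
shift before turn [ 8.07 -5.03 -2.34] after [ 8.14 -5.04  2.04]
```

Call:
{"fn": "drive_tool", "kwargs": {"deltas": [[[0, 5.03, 0], [0, 0, 0], 3.0], [[0, 5.03, 0], [0, 0, 0], 3.0], [[0, 5.03, 0], [0, 0, 0], 3.0], [[0, 5.03, 0], [0, 0, 0], 3.0], [[0, 5.03, 0], [0, 0, 0], 3.0], [[0, 5.03, 0], [0, 0, 0], 3.0], [[0, 0, 0], [0, -1.68, 0.68], 3.0], [[0, 0, 0], [0, -1.68, 0.68], 3.0], [[0, 0, 0], [0, -1.68, 0.68], 3.0], [[0, 0, 0], [1.5, 0, 0], 3.0], [[0, 0, 0], [2, 0, 0], 3.0], [[0, 0, 0], [2, 0, 0], 3.0]]}}

```text
clock: 6.42
tool_pos: [0.6087, -0.0234, 0.2384]
eef_rot: [0.852, -0.033, -0.523, -0.014]
contact_force: [-0.1, -0.5, -0.3]
opening: 0.428
```

Call:
{"fn": "drive_tool", "kwargs": {"deltas": [[[0, 0, 0], [1.6, 0, 0], 3.0], [[0, 0, 0], [1.0, 0, 0], 3.0], [[0, 0, 0], [0, 0, 0], 3.0], [[0, 0, 0], [0, 0, 0], 3.0]]}}

```text
clock: 6.75
tool_pos: [0.6247, -0.0243, 0.2197]
eef_rot: [0.848, -0.035, -0.528, -0.017]
contact_force: [-1.3, 0.3, 0.5]
opening: 0.43
```

```bash
python3 - <<'E'
from h import *
from plant import r
s=r.get_state(); st(s); L=np.array([.6521,-.0213,.134]); plan(s,tcp_for(L,.06,[.002,0,.002]),30,-1)
d=wrist(r,"w3"); e=r.snapshot("side"); a=cv2.resize(e["color"][150:290,290:400,::-1],(440,560),interpolation=cv2.INTER_CUBIC)
b=cv2.resize(d["color"][60:340,190:370,::-1],(360,560)); cv2.imwrite("pics/w3c.png",np.hstack([a,b]))
E
```

```text
t 6.75 tcp [ 0.6247 -0.0243  0.2197] F [-1.3  0.3  0.5] open 3.79 q [-0.11  0.61  0.06  2.05  0.95  0.04 -2.65]
turn [-0.09  3.75 -0.55] min rows 1.0
shift before turn [ 2.68 -0.52  1.56] after [ 2.58 -0.5   1.73]
```

View pics/w3c.png

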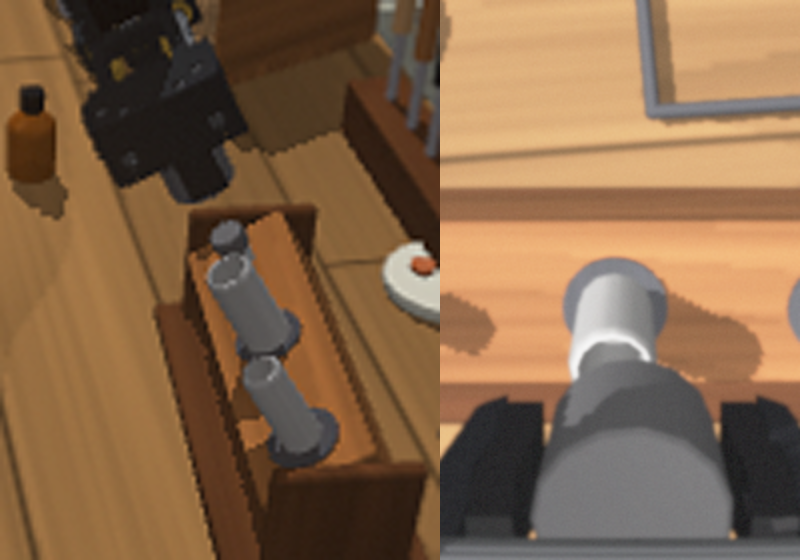

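The side crop shows the held cap above the left tube, still about 26 mm short of the goal. Joint 6 (0.04) and joint 7 (-2.65) are at their limits, so this half-turn of the tool cannot make the tilt. I'll back off, roll the tool half a turn the other way about its axis so that joint 5 can swing to π, and tilt again.

Call:
{"fn": "drive_tool", "kwargs": {"deltas": [[[0, -4, 0], [-2, 0, 0], 3.0], [[0, -5, 0], [-2, 0, 0], 3.0], [[0, -5, 0], [0, 0, 0], 3.0], [[-7, 0, 0], [0, 0, 0], 3.0], [[-7, 0, 0], [0, 0, 0], 3.0], [[-7, 0, 0], [0, 0, 0], 3.0], [[-7, 0, 0], [0, 0, 0], 3.0], [[-7, 0, 0], [0, 0, 0], 3.0], [[-7, 0, 0], [0, 0, 0], 3.0], [[-7, 0, 0], [0, 0, 0], 3.0], [[-7, 0, 0], [0, 0, 0], 3.0], [[-7, 0, 0], [0, 0, 0], 3.0]]}}

```text
clock: 7.85
tool_pos: [0.6183, -0.0243, 0.2315]
eef_rot: [0.691, 0.283, -0.528, 0.405]
contact_force: [-0.6, -0.6, 0.1]
opening: 0.426
```

Call:
{"fn": "drive_tool", "kwargs": {"deltas": [[[-7, 0, 0], [0, 0, 0], 3.0], [[-7, 0, 0], [0, 0, 0], 3.0], [[-7, 0, 0], [0, 0, 0], 3.0], [[-7, 0, 0], [0, 0, 0], 3.0], [[-7, 0, 0], [0, 0, 0], 3.0], [[-7, 0, 0], [0, 0, 0], 3.0], [[-7, 0, 0], [0, 0, 0], 3.0], [[-7, 0, 0], [0, 0, 0], 3.0], [[-7, 0, 0], [0, 0, 0], 3.0], [[-7, 0, 0], [0, 0, 0], 3.0], [[-7, 0, 0], [0, 0, 0], 3.0], [[-7, 0, 0], [0, 0, 0], 3.0]]}}

```text
clock: 8.85
tool_pos: [0.6183, -0.0245, 0.2313]
eef_rot: [0.243, 0.563, -0.203, 0.763]
contact_force: [-0.5, 0.1, -1.6]
opening: 0.431
```

```bash
python3 - <<'E'
from h import *
from plant import r
s=r.get_state(); st(s); L=np.array([.6521,-.0213,.134]); plan(s,tcp_for(L,.06,[.002,0,-.002],1),30,1)
plan(s,s["tool_pos"],15,1)
E
```

```text
t 8.85 tcp [ 0.6183 -0.0245  0.2313] F [-0.5  0.1 -1.6] open 3.79 q [ 0.51  0.79 -1.02  1.87  1.15  0.84 -0.16]
turn [-32.66 -12.81   4.75] min rows 6.0
shift before turn [ 4.19  0.08 -1.02] after [ 3.9   0.56 -1.76]
turn [-32.93   1.78   0.44] min rows 5.0
shift before turn [0. 0. 0.] after [0. 0. 0.]
```

Call:
{"fn": "drive_tool", "kwargs": {"deltas": [[[-6.6, 0.3, 0], [0, 0, 0], 3.0], [[-6.6, 0.3, 0], [0, 0, 0], 3.0], [[-6.6, 0.4, 0], [0, 0, 0], 3.0], [[-6.6, 0.4, 0], [0, 0, 0], 3.0], [[-6.6, 0.4, 0], [0, 0, 0], 3.0], [[0, -3.5, 0], [0, 0, 0], 3.0], [[0, -3.5, 0], [0, 0, 0], 3.0], [[0, -3.5, 0], [0, 0, 0], 3.0], [[0, 0, 0], [0, 0, 0], 3.0]]}}

```text
clock: 9.6
tool_pos: [0.616, -0.0243, 0.2303]
eef_rot: [0.017, 0.535, -0.034, 0.844]
contact_force: [-1.0, 0.3, -0.1]
opening: 0.431
```

```bash
python3 - <<'E'
from h import *
from plant import r
s=r.get_state(); st(s); L=np.array([.6521,-.0213,.134]); plan(s,tcp_for(L,.06,[.002,0,-.002],1),30,1)
E
```

```text
t 9.6 tcp [ 0.616  -0.0243  0.2303] F [-1.   0.3 -0.1] open 3.8 q [ 0.54  0.79 -1.06  2.02  1.47  0.78  0.09]
turn [ 0.03 -4.73  0.5 ] min rows 1.0
shift before turn [ 4.04  0.59 -1.19] after [ 3.93  0.55 -1.52]
```

Call:
{"fn": "drive_tool", "kwargs": {"deltas": [[[0, -4.7, 0.5], [0, 0, 0], 3.0], [[0, 0, 0], [0, 0.27, -0.76], 3.0], [[0, 0, 0], [0, 0.27, -0.76], 3.0], [[0, 0, 0], [0.8, 0, 0], 3.0], [[0, 0, 0], [1, 0, 0], 3.0], [[0, 0, 0], [1, 0, 0], 3.0], [[0, 0, 0], [1, 0, 0], 3.0], [[0, 0, 0], [0, 0, 0], 3.0], [[0, 0, 0], [0, 0, 0], 3.0]]}}

```text
clock: 10.35
tool_pos: [0.6252, -0.0192, 0.1892]
eef_rot: [0.02, 0.502, -0.032, 0.864]
contact_force: [-0.0, -0.1, -0.2]
opening: 0.424
```

```bash
python3 - <<'E'
from h import *
from plant import r
s=r.get_state(); st(s); L=np.array([.6521,-.0213,.134]); plan(s,tcp_for(L,.06,[.002,0,-.002],1),30,1)
d=wrist(r,"w4"); e=r.snapshot("side"); f=r.snapshot("top")
a=cv2.resize(e["color"][170:270,300:390,::-1],(405,450),interpolation=cv2.INTER_CUBIC)
b=cv2.resize(d["color"][60:360,160:400,::-1],(360,450)); cv2.imwrite("pics/w4c.png",np.hstack([a,b]))
E
```

```text
t 10.35 tcp [ 0.6252 -0.0192  0.1892] F [-0.  -0.1 -0.2] open 3.73 q [ 0.51  0.87 -1.02  2.1   1.78  0.8  -0.19]
turn [-0.27 -0.29 -0.03] min rows 1.0
shift before turn [-0.07 -0.02 -0.23] after [-0.07 -0.02 -0.23]
```

View pics/w4c.png

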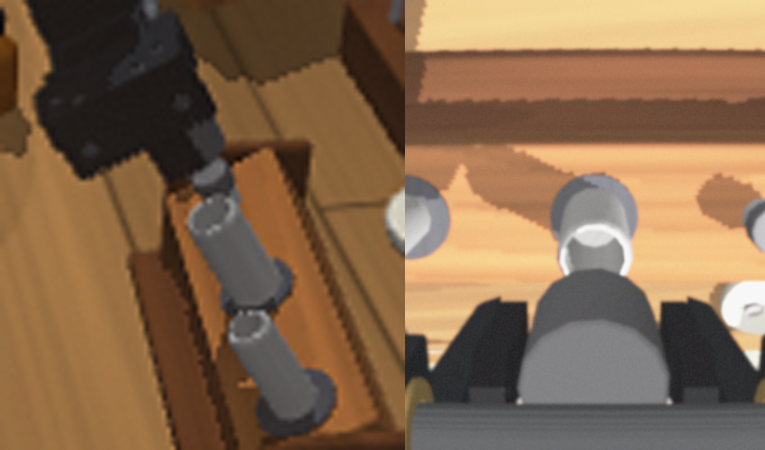

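```bash
python3 - <<'E'
from h import *
d=load("w4"); L=np.array([.6521,-.0213,.134]); G=goalR(30,1)
for o in([0,0,.01275],[0,.01475,-.0],[0,-.01475,0]):
    u,v=proj(d,L+G.apply(o),d["T"]); print(o,round(u,1),round(v,1), "crop",round(405+(u-160)*1.5),round((v-60)*1.5))
# cap in hand: top circle centre / edges from TCP offset
T=d["T"]@np.linalg.inv(d["tool_from_camera"])
for o in([-.016,0,-.002],[-.016,.019,-.002],[-.016,-.019,-.002],[-.016,0,.017],[.02,0,.017]):
    u,v=proj(d,T[:3,:3]@np.array(o)+T[:3,3],d["T"]); print("cap",o,"crop",round(405+(u-160)*1.5),round((v-60)*1.5))
E
python3 - <<'E'
import cv2
d=cv2.imread("pics/w4.png"); cv2.imwrite("pics/w4d.png",cv2.resize(d[195:340,215:360],(725,580)[::1],interpolation=cv2.INTER_CUBIC) if 0 else cv2.resize(d[195:340,215:360],(580,580),interpolation=cv2.INTER_CUBIC))
E
```

```text
[0, 0, 0.01275] 285.1 253.7 crop 593 291
[0, 0.01475, -0.0] 311.2 232.4 crop 632 259
[0, -0.01475, 0] 258.6 232.7 crop 553 259
cap [-0.016, 0, -0.002] crop 592 373
cap [-0.016, 0.019, -0.002] crop 671 372
cap [-0.016, -0.019, -0.002] crop 514 373
cap [-0.016, 0, 0.017] crop 593 438
cap [0.02, 0, 0.017] crop 593 366
```

View pics/w4d.png

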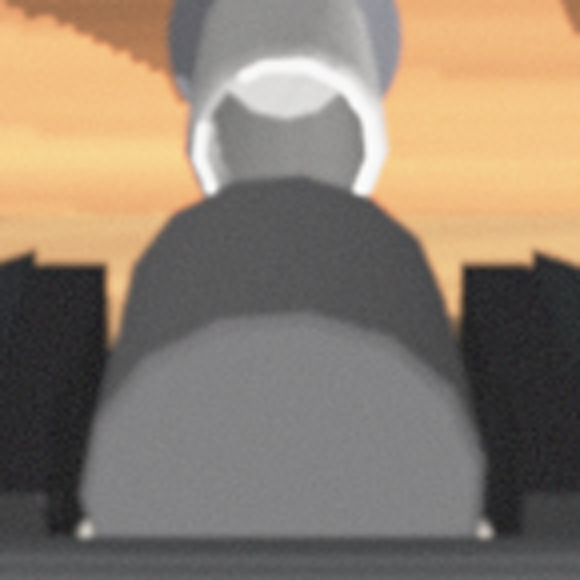

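```bash
python3 - <<'E'
from h import *
from scipy.optimize import brentq
d=load("w4"); G=goalR(30,1); T=d["T"]@np.linalg.inv(d["tool_from_camera"])
L=np.array([.6521,-.0213,.134]); tl=np.linalg.inv(T)@np.append(L,1); print("mouth in tool mm",np.round(tl[:3]*1e3,1))
pt=lambda o:proj(d,T[:3,:3]@np.array(o)+T[:3,3],d["T"])
x=tl[0]
print("mouth z mm", 1e3*brentq(lambda z:pt([x,0,z-.01275])[1]-209.5,-.05,.05), "y", 1e3*brentq(lambda y:pt([x,y,tl[2]])[0]-287,-.05,.05))
print("cap z mm from top", 1e3*brentq(lambda z:pt([-.016,0,z-.01905])[1]-273.25,-.05,.05),"from bottom",1e3*brentq(lambda z:pt([.02,0,z-.01905])[1]-239.5,-.05,.05), "y",1e3*brentq(lambda y:pt([-.016,y,-.002])[0]-285.9,-.05,.05))
E
```

```text
mouth in tool mm [61.3 -0.3 -4. ]
mouth z mm -4.657504143555413 y 0.9245040618113448
cap z mm from top 2.9168191252742965 from bottom 3.7504537677862566 y 0.33398650984802786
```

The zoom shows the cap about 3 mm to tool +z and the mouth about 4.5 mm to tool -z. I had wrongly flipped the sign of the in-hand offset after the roll. I'll shift -6.9 mm along tool z and then advance carefully.

Call:
{"fn": "drive_tool", "kwargs": {"deltas": [[[0, 0, 0], [0, 0.02, -0.35], 3.0], [[0, 0, 0], [0, 0, -0.34], 3.0], [[0, 0, 0], [1, 0, 0], 3.0], [[0, 0, 0], [1, 0, 0], 3.0], [[0, 0, 0], [1, 0, 0], 3.0], [[0, 0, 0], [0.5, 0, 0], 3.0], [[0, 0, 0], [0.5, 0, 0], 3.0], [[0, 0, 0], [0.5, 0, 0], 3.0], [[0, 0, 0], [0.4, 0, 0], 3.0], [[0, 0, 0], [0, 0, 0], 3.0]]}}

```text
clock: 11.33
tool_pos: [0.6435, -0.0202, 0.1435]
eef_rot: [0.02, 0.501, -0.032, 0.864]
contact_force: [-0.5, -0.0, -0.5]
opening: 0.43
```

```bash
cat >> h.py <<'E'
def chk(r,M,off,sgn=1):
    s=r.get_state(); st(s); G=R.from_quat(s["eef_rot"])
    c=np.array(s["tool_pos"])+G.apply(off)-M; g=goalR(30,sgn)
    print("cap centre rel mouth (tool axes) mm",np.round(g.inv().apply(c)*1e3,1),"F tool",np.round(G.inv().apply(s["contact_force"]),1),"tilt err",np.round(np.degrees((G.inv()*g).as_rotvec()),2)); return s
E
python3 - <<'E'
from h import *
from plant import r
chk(r,np.array([.6521,-.0213,.134]),[.002,0,.0025])
E
```

```text
t 11.33 tcp [ 0.6435 -0.0202  0.1435] F [-0.5 -0.  -0.5] open 3.79 q [ 0.49  0.97 -0.99  2.07  1.89  0.84 -0.24]
cap centre rel mouth (tool axes) mm [-10.6   0.5  -0.3] F tool [ 0.2 -0.1 -0.7] tilt err [-0.24 -0.25 -0.03]
```

The cap is 7 mm over the lip with no contact force, so the wide cap fits the left tube. I'll push it home.

Call:
{"fn": "drive_tool", "kwargs": {"deltas": [[[0, 0, 0], [0.5, 0, 0], 3.0], [[0, 0, 0], [0.5, 0, 0], 3.0], [[0, 0, 0], [0.5, 0, 0], 3.0], [[0, 0, 0], [0.4, 0, 0], 3.0], [[0, 0, 0], [0.2, 0, 0], 3.0], [[0, 0, 0], [0, 0, 0], 3.0]]}}

```text
clock: 11.83
tool_pos: [0.6539, -0.0209, 0.1256]
eef_rot: [0.02, 0.501, -0.032, 0.864]
contact_force: [-0.0, 0.0, -0.2]
opening: 0.428
```

```bash
python3 - <<'E'
from h import *
from plant import r
chk(r,np.array([.6521,-.0213,.134]),[.002,0,.0025])
E
```

```text
t 11.83 tcp [ 0.6539 -0.0209  0.1256] F [-0.   0.  -0.2] open 3.77 q [ 0.48  1.01 -0.98  2.05  1.92  0.84 -0.24]
cap centre rel mouth (tool axes) mm [10.2  0.5 -0.2] F tool [ 0.2  0.  -0.1] tilt err [-0.24 -0.23 -0.03]
```

Call:
{"fn": "drive_tool", "kwargs": {"deltas": [[[0, 0, 0], [0.1, 0, 0], 3.0], [[0, 0, 0], [0.1, 0, 0], 3.0], [[0, 0, 0], [0.1, 0, 0], 3.0], [[0, 0, 0], [0, 0, 0], 3.0]]}}

```text
clock: 12.17
tool_pos: [0.6548, -0.0208, 0.1247]
eef_rot: [0.019, 0.501, -0.032, 0.865]
contact_force: [-6.6, -1.9, 8.9]
opening: 0.426
```

```bash
python3 - <<'E'
from h import *
from plant import r
chk(r,np.array([.6521,-.0213,.134]),[.002,0,.0025])
E
```

```text
t 12.17 tcp [ 0.6548 -0.0208  0.1247] F [-6.6 -1.9  8.9] open 3.75 q [ 0.48  1.01 -0.98  2.05  1.93  0.84 -0.24]
cap centre rel mouth (tool axes) mm [11.4  0.7  0.2] F tool [-10.9  -2.3  -1.1] tilt err [-0.17 -0.15 -0.02]
```

Contact came at 11.4 mm depth (11 N), so the cap is essentially home. One firmer push, then release and back off.

Call:
{"fn": "drive_tool", "kwargs": {"deltas": [[[0, 0, 0], [0.1, 0, 0], 3.0], [[0, 0, 0], [0.1, 0, 0], 3.0], [[0, 0, 0], [0.1, 0, 0], 3.0], [[0, 0, 0], [0, 0, 0], 3.0]]}}

```text
clock: 12.5
tool_pos: [0.6552, -0.0207, 0.1241]
eef_rot: [0.018, 0.5, -0.031, 0.865]
contact_force: [-19.7, -4.2, 27.7]
opening: 0.433
```

Call:
{"fn": "drive_tool", "kwargs": {"deltas": [[[0, 0, 0], [-0.2, 0, 0], 3.0], [[0, 0, 0], [0, 0, 0], 6.0], [[0, 0, 0], [0, 0, 0], 6.0], [[0, 0, 0], [0, 0, 0], 6.0], [[0, 0, 0], [0, 0, 0], 6.0], [[0, 0, 0], [-1, 0, 0], 6.0], [[0, 0, 0], [-2, 0, 0], 6.0], [[0, 0, 0], [-2.5, 0, 0], 6.0], [[0, 0, 0], [-2.5, 0, 0], 6.0], [[0, 0, 0], [-2, 0, 0], 6.0], [[0, 0, 0], [0, 0, 0], 6.0]]}}

```text
clock: 13.42
tool_pos: [0.6057, -0.016, 0.2132]
eef_rot: [0.019, 0.499, -0.03, 0.866]
contact_force: [-0.3, -0.5, 0.5]
opening: 0.679
```

```bash
python3 - <<'E'
from h import *
from plant import r
s=r.get_state(); st(s); plan(s,(.482,.1855,.2),0,1)
d=wrist(r,"w5"); L=np.array([.6521,-.0213,.134])
# closed top of a home cap: 6 mm above mouth
for a in(-.012+.018,): print("exp top centre",proj(d,L+AX*a,d["T"]))
g=cv2.cvtColor(d["color"],cv2.COLOR_RGB2HSV); m=((g[...,1]<40)&(g[...,2]>85)&(g[...,2]<215)).astype(np.uint8)
u,v=map(int,proj(d,L+AX*.006,d["T"])); print(d["color"][v,u])
E
```

```text
t 13.42 tcp [ 0.6057 -0.016   0.2132] F [-0.3 -0.5  0.5] open 5.99 q [ 0.52  0.81 -1.05  2.14  1.75  0.79 -0.2 ]
turn [-0.05 30.04 -0.14] min rows 5.0
shift before turn [ -5.72  19.21 -12.61] after [  1.32  19.22 -13.78]
exp top centre (np.float64(282.09668107135576), np.float64(226.6652658308886))
[187 187 187]
```

34 N held with no further travel, so the cap is home and released. Next is the narrow cap.

Call:
{"fn": "drive_tool", "kwargs": {"deltas": [[[0, 6, 0], [0, 0, 0], 6.0], [[0, 6, 0], [0, 0, 0], 6.0], [[0, 6, 0], [0, 0, 0], 6.0], [[0, 6, 0], [0, 0, 0], 6.0], [[0, 6, 0], [0, 0, 0], 6.0], [[0, 0, 0], [0, 2, -1.5], 6.0], [[0, 0, 0], [0, 2, -1.5], 6.0], [[0, 0, 0], [0.2, 2, -1.5], 6.0], [[0, 0, 0], [0.2, 2, -1.5], 6.0], [[0, 0, 0], [0.2, 2, -1.5], 6.0], [[0, 0, 0], [0.2, 2, -1.5], 6.0], [[0, 0, 0], [0.2, 2, -1.5], 6.0]]}}

```text
clock: 14.47
tool_pos: [0.5127, 0.1273, 0.1886]
eef_rot: [0.024, 0.684, -0.032, 0.728]
contact_force: [0.4, -0.4, 0.2]
opening: 0.679
```

Call:
{"fn": "drive_tool", "kwargs": {"deltas": [[[0, 0, 0], [0.2, 2, -1.4], 6.0], [[0, 0, 0], [0.2, 2, -1.2], 6.0], [[0, 0, 0], [0.1, 1.2, -0.7], 6.0], [[0, 0, 0], [0, 0, 0], 6.0], [[0, 0, 0], [0, 0, 0], 6.0]]}}

```text
clock: 14.88
tool_pos: [0.485, 0.1812, 0.1815]
eef_rot: [0.023, 0.684, -0.032, 0.728]
contact_force: [0.2, -0.3, -0.4]
opening: 0.678
```

```bash
python3 - <<'E'
from h import *
from plant import r
s=r.get_state(); st(s); plan(s,(.482,.1855,.2),0,1)
d=wrist(r,"w6"); e=np.array(proj(d,np.array([.482,.1855,.036]),d["T"])); print(e); u,v=e.round().astype(int)
g=cv2.cvtColor(d["color"],cv2.COLOR_RGB2HSV)
m=((g[...,1]<45)&(g[...,2]>125)).astype(np.uint8); w=np.zeros_like(m); w[v-40:v+40,u-40:u+40]=1; m*=w
k=max(cv2.findContours(m,0,1)[0],key=cv2.contourArea); c=cv2.fitEllipse(k); print(c); p=atz(d,*c[0],.036,d["T"]); print(p); plan(s,(p[0],p[1],.0205),0,1)
a=cv2.resize(d["color"][v-45:v+45,u-45:u+45,::-1],(450,450)); cv2.imwrite("pics/w6c.png",a)
E
```

```text
t 14.88 tcp [0.485  0.1812 0.1815] F [ 0.2 -0.3 -0.4] open 5.97 q [ 0.1   0.82 -1.    1.98  1.    0.89  0.03]
turn [-0.34  3.63  0.59] min rows 1.0
shift before turn [-1.87  0.39 -0.21] after [-1.85  0.41 -0.33]
[292.40151337 185.58495852]
((294.26336669921875, 185.7999267578125), (37.39320373535156, 39.14215087890625), 62.028141021728516)
[0.48228129 0.18691839 0.036     ]
turn [-0.34  3.63  0.59] min rows 1.0
shift before turn [16.04  0.71 -1.33] after [16.1   0.55 -0.31]
```

Call:
{"fn": "drive_tool", "kwargs": {"deltas": [[[-0.3, 3.6, 0.6], [0, 0, 0], 6.0], [[0, 0, 0], [1.0, 0.28, -0.15], 6.0], [[0, 0, 0], [2.0, 0.27, -0.15], 6.0], [[0, 0, 0], [2.0, 0, 0], 6.0], [[0, 0, 0], [2.0, 0, 0], 6.0], [[0, 0, 0], [2.0, 0, 0], 6.0], [[0, 0, 0], [2.0, 0, 0], 6.0], [[0, 0, 0], [2.0, 0, 0], 6.0], [[0, 0, 0], [1.5, 0, 0], 6.0], [[0, 0, 0], [1.0, 0, 0], 6.0], [[0, 0, 0], [0.5, 0, 0], 6.0], [[0, 0, 0], [0, 0, 0], 6.0]]}}

```text
clock: 15.93
tool_pos: [0.482, 0.1859, 0.0207]
eef_rot: [0.026, 0.707, -0.027, 0.707]
contact_force: [0.6, -0.6, 0.0]
opening: 0.68
```

```bash
python3 - <<'E'
from h import *
from plant import r
s=r.get_state(); st(s); plan(s,(.4823,.1869,.0205),0,1)
E
```

```text
t 15.93 tcp [0.482  0.1859 0.0207] F [ 0.6 -0.6  0. ] open 5.99 q [ 0.01  1.08 -0.82  2.    1.31  0.73 -0.18]
turn [-0.18 -0.01  0.02] min rows 1.0
shift before turn [0.02 0.1  0.02] after [0.02 0.1  0.02]
```

Well aligned. Grip, and lift.

Call:
{"fn": "drive_tool", "kwargs": {"deltas": [[[0, 0, 0], [0, 0.1, 0], 2.6], [[0, 0, 0], [0, 0, 0], 2.6], [[0, 0, 0], [0, 0, 0], 2.6], [[0, 0, 0], [0, 0, 0], 2.6], [[0, 0, 0], [0, 0, 0], 2.6], [[0, 0, 0], [0, 0, 0], 2.6], [[0, 0, 0], [0, 0, 0], 2.6]], "force": 25}}

```text
clock: 16.52
tool_pos: [0.483, 0.1882, 0.0228]
eef_rot: [0.026, 0.706, -0.025, 0.708]
contact_force: [0.8, -1.0, 4.8]
opening: 0.364
```

```bash
python3 - <<'E'
from h import *
from plant import r
s=r.get_state(); st(s); plan(s,(.4823,.1869,.0205),0,1)
Q=np.array([.6447,-.1104,.134]); p=tcp_for(Q,.07,[.0025,0,.0],1); print(p)
s["tool_pos"]=s["tool_pos"]+np.array([0,0,.22]); plan(s,p,30,1)
E
```

```text
t 16.52 tcp [0.483  0.1882 0.0228] F [ 0.8 -1.   4.8] open 3.21 q [ 0.01  1.08 -0.82  2.    1.31  0.73 -0.18]
turn [-0.11  0.14 -0.08] min rows 1.0
shift before turn [ 0.23 -0.14 -0.06] after [ 0.23 -0.14 -0.06]
[ 0.60854277 -0.10780822  0.19678684]
turn [ -0.13 -29.86  -0.05] min rows 5.0
shift before turn [  4.6  -28.61  14.68] after [ 11.31 -28.63  10.37]
```

Call:
{"fn": "drive_tool", "kwargs": {"deltas": [[[0, 0, 0], [-1, 0, 0], 2.6], [[0, 0, 0], [-2.5, 0, 0], 2.6], [[0, 0, 0], [-3, 0, 0], 2.6], [[0, 0, 0], [-3, 0, 0], 2.6], [[0, 0, 0], [-3, 0, 0], 2.6], [[0, 0, 0], [-3, 0, 0], 2.6], [[0, 0, 0], [-3, 0, 0], 2.6], [[0, 0, 0], [-2, -1.2, 0.6], 2.6], [[0, 0, 0], [-1.5, -2, 1.0], 2.6], [[0, 0, 0], [0, -2.3, 1.2], 2.6], [[0, 0, 0], [0, -2.3, 1.2], 2.6], [[0, 0, 0], [0, -2.3, 1.2], 2.6]]}}

```text
clock: 17.52
tool_pos: [0.527, 0.0821, 0.2425]
eef_rot: [0.026, 0.706, -0.026, 0.707]
contact_force: [0.3, 0.3, -1.5]
opening: 0.367
```

Call:
{"fn": "drive_tool", "kwargs": {"deltas": [[[0, 0, 0], [0, -2.3, 1.2], 2.6], [[0, 0, 0], [0, -2.3, 1.2], 2.6], [[0, 0, 0], [0, -2.3, 1.2], 2.6], [[0, 0, 0], [0, -2.3, 1.2], 2.6], [[0, 0, 0], [0, -2.3, 1.2], 2.6], [[0, 0, 0], [0, -2.3, 1.2], 2.6], [[0, 0, 0], [0, -2.3, 1.2], 2.6], [[0, 0, 0], [0, -1.6, 0.9], 2.6], [[0, -6, 0], [0, 0, 0], 2.6], [[0, -6, 0], [0, 0, 0], 2.6], [[0, -6, 0], [0, 0, 0], 2.6], [[0, -6, 0], [0, 0, 0], 2.6]]}}

```text
clock: 18.52
tool_pos: [0.6059, -0.1, 0.2421]
eef_rot: [0.021, 0.545, -0.03, 0.838]
contact_force: [1.4, -1.2, -0.4]
opening: 0.364
```

```bash
python3 - <<'E'
from h import *
from plant import r
s=r.get_state(); st(s); Q=np.array([.6447,-.1104,.134]); plan(s,tcp_for(Q,.06,[.0048,0,-.0007],1),30,1)
E
```

```text
t 18.52 tcp [ 0.6059 -0.1     0.2421] F [ 1.4 -1.2 -0.4] open 3.21 q [ 0.69  0.74 -1.01  1.99  1.33  0.67  0.36]
turn [-0.18 -6.09 -0.1 ] min rows 1.0
shift before turn [ 5.03 -0.78 -1.4 ] after [ 4.85 -0.76 -1.92]
```

Call:
{"fn": "drive_tool", "kwargs": {"deltas": [[[-0.2, -6.1, -0.1], [0, 0, 0], 2.6], [[0, 0, 0], [0, -0.38, -0.96], 2.6], [[0, 0, 0], [0, -0.38, -0.96], 2.6], [[0, 0, 0], [1.2, 0, 0], 2.6], [[0, 0, 0], [1.2, 0, 0], 2.6], [[0, 0, 0], [1.2, 0, 0], 2.6], [[0, 0, 0], [1.2, 0, 0], 2.6], [[0, 0, 0], [0, 0, 0], 2.6], [[0, 0, 0], [0, 0, 0], 2.6]]}}

```text
clock: 19.27
tool_pos: [0.6124, -0.1108, 0.1901]
eef_rot: [0.017, 0.517, -0.035, 0.855]
contact_force: [0.8, 0.1, -0.4]
opening: 0.366
```

```bash
python3 - <<'E'
from h import *
from plant import r
Q=np.array([.6447,-.1104,.134]); s=chk(r,Q,[.0048,0,-.0007]); d=wrist(r,"w7")
cv2.imwrite("pics/w7c.png",cv2.resize(d["color"][195:340,205:370,::-1],(660,580),interpolation=cv2.INTER_CUBIC))
E
```

```text
t 19.27 tcp [ 0.6124 -0.1108  0.1901] F [ 0.8  0.1 -0.4] open 3.23 q [ 0.66  0.83 -0.94  2.07  1.71  0.64  0.03]
cap centre rel mouth (tool axes) mm [-59.9  -2.7  -0.7] F tool [0.7 0.1 0.5] tilt err [-0.1  -2.31  0.52]
```

View pics/w7c.png

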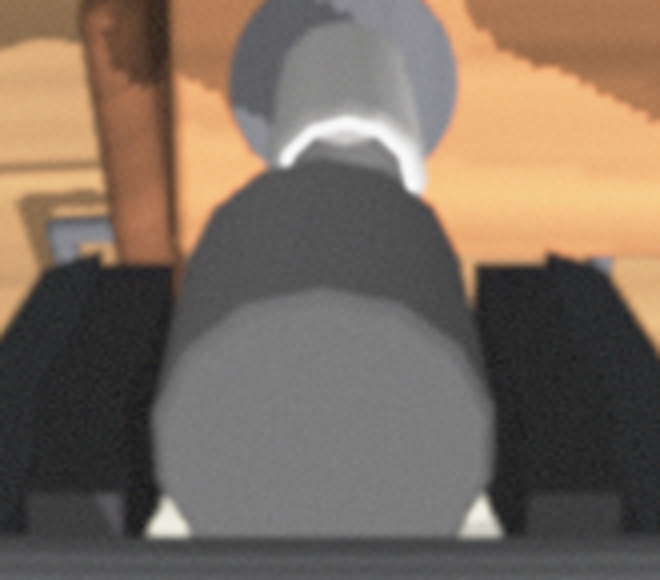

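```bash
python3 - <<'E'
from h import *
from plant import r
from scipy.optimize import brentq
d=load("w7"); T=d["T"]@np.linalg.inv(d["tool_from_camera"]); Q=np.array([.6447,-.1104,.134])
pt=lambda o:proj(d,T[:3,:3]@np.array(o)+T[:3,3],d["T"])
tl=(np.linalg.inv(T)@np.append(Q,1))[:3]; print("mouth tool mm",np.round(tl*1e3,1)); x=tl[0]
mz=brentq(lambda z:pt([x,0,z-.010])[1]-225,-.05,.05); my=brentq(lambda y:pt([x,y,tl[2]])[0]-292.3,-.05,.05)
c1=brentq(lambda z:pt([-.0132,0,z-.0163])[1]-267.5,-.05,.05);c2=brentq(lambda z:pt([.0228,0,z-.0163])[1]-236.2,-.05,.05);cy=brentq(lambda y:pt([-.0132,y,0])[0]-286,-.05,.05)
print("mouth z,y",mz*1e3,my*1e3,"cap z",c1*1e3,c2*1e3,"y",cy*1e3)
tool=np.linalg.inv(T); G=goalR(30,1); p=Q+AX*.06-G.apply([.0048,0,-.0007]); plan(r.get_state(),p,30,1)
# image-only correction
m=T[:3,:3]@np.array([x,my,mz])+T[:3,3]; p=m+AX*.06-G.apply([.0048,cy,(c1+c2)/2]); plan(r.get_state(),p,30,1)
E
```

```text
mouth tool mm [64.6  3.3  2.4]
mouth z,y 2.6577226263101332 3.9839266855143602 cap z -0.7217350021167992 0.4857496940333278 y 0.3773536406901158
turn [-0.09 -2.25  0.53] min rows 1.0
shift before turn [0.03 0.26 0.  ] after [0.03 0.26 0.  ]
turn [-0.09 -2.25  0.53] min rows 1.0
shift before turn [ 0.03  0.29 -0.03] after [ 0.03  0.29 -0.03]
```

Geometry and image agree on the correction: turn -2.3° about y and shift +2.8 mm along y. Then I advance.

Call:
{"fn": "drive_tool", "kwargs": {"deltas": [[[-0.1, -2.3, 0.5], [0, 0, 0], 2.6], [[0, 0, 0], [0, 0.28, 0], 2.6], [[0, 0, 0], [1, 0, 0], 2.6], [[0, 0, 0], [1, 0, 0], 2.6], [[0, 0, 0], [0.8, 0, 0], 2.6], [[0, 0, 0], [0.5, 0, 0], 2.6], [[0, 0, 0], [0.5, 0, 0], 2.6], [[0, 0, 0], [0, 0, 0], 2.6]]}}

```text
clock: 19.98
tool_pos: [0.6323, -0.1096, 0.1565]
eef_rot: [0.018, 0.5, -0.032, 0.865]
contact_force: [0.1, 0.7, -0.9]
opening: 0.363
```

```bash
python3 - <<'E'
from h import *
from plant import r
chk(r,np.array([.6447,-.1104,.134]),[.0048,0,-.0003])
E
```

```text
t 19.98 tcp [ 0.6323 -0.1096  0.1565] F [ 0.1  0.7 -0.9] open 3.2 q [ 0.65  0.92 -0.95  2.07  1.9   0.69 -0.1 ]
cap centre rel mouth (tool axes) mm [-20.9  -0.1   0.2] F tool [ 0.8  0.7 -0.4] tilt err [-0.03  0.    0.05]
```

Call:
{"fn": "drive_tool", "kwargs": {"deltas": [[[0, 0, 0], [0.5, 0, 0], 2.6], [[0, 0, 0], [0.5, 0, 0], 2.6], [[0, 0, 0], [0.5, 0, 0], 2.6], [[0, 0, 0], [0, 0, 0], 2.6]]}}

```text
clock: 20.32
tool_pos: [0.6398, -0.1104, 0.1439]
eef_rot: [0.018, 0.499, -0.032, 0.866]
contact_force: [0.2, -0.1, -0.3]
opening: 0.362
```

```bash
python3 - <<'E'
from h import *
from plant import r
chk(r,np.array([.6447,-.1104,.134]),[.0048,0,-.0003])
E
```

```text
t 20.32 tcp [ 0.6398 -0.1104  0.1439] F [ 0.2 -0.1 -0.3] open 3.19 q [ 0.65  0.95 -0.94  2.06  1.92  0.7  -0.11]
cap centre rel mouth (tool axes) mm [-6.2 -0.4  0.4] F tool [ 0.4 -0.1  0. ] tilt err [-0.02  0.04  0.08]
```

The narrow cap is 12 mm over the lip with no resistance, so I push it home.

Call:
{"fn": "drive_tool", "kwargs": {"deltas": [[[0, 0, 0], [0.5, 0, 0], 2.6], [[0, 0, 0], [0.5, 0, 0], 2.6], [[0, 0, 0], [0.5, 0, 0], 2.6], [[0, 0, 0], [0.2, 0, 0], 2.6], [[0, 0, 0], [0.1, 0, 0], 2.6], [[0, 0, 0], [0.1, 0, 0], 2.6], [[0, 0, 0], [0, 0, 0], 2.6]]}}

```text
clock: 20.9
tool_pos: [0.6491, -0.1108, 0.1284]
eef_rot: [0.018, 0.499, -0.031, 0.866]
contact_force: [-0.7, 1.5, -0.1]
opening: 0.364
```

```bash
python3 - <<'E'
from h import *
from plant import r
chk(r,np.array([.6447,-.1104,.134]),[.0048,0,-.0003])
E
```

```text
t 20.9 tcp [ 0.6491 -0.1108  0.1284] F [-0.7  1.5 -0.1] open 3.2 q [ 0.64  0.99 -0.93  2.04  1.95  0.71 -0.11]
cap centre rel mouth (tool axes) mm [11.9 -0.1  0.7] F tool [-0.3  1.5 -0.7] tilt err [0.01 0.08 0.06]
```

Call:
{"fn": "drive_tool", "kwargs": {"deltas": [[[0, 0, 0], [0.1, 0, 0], 2.6], [[0, 0, 0], [0.1, 0, 0], 2.6], [[0, 0, 0], [0.1, 0, 0], 2.6], [[0, 0, 0], [0.1, 0, 0], 2.6], [[0, 0, 0], [0, 0, 0], 2.6]]}}

```text
clock: 21.32
tool_pos: [0.6496, -0.1107, 0.1278]
eef_rot: [0.016, 0.498, -0.031, 0.866]
contact_force: [-19.2, -2.7, 26.7]
opening: 0.367
```

```bash
python3 - <<'E'
from h import *
from plant import r
chk(r,np.array([.6447,-.1104,.134]),[.0048,0,-.0003])
E
```

```text
t 21.32 tcp [ 0.6496 -0.1107  0.1278] F [-19.2  -2.7  26.7] open 3.23 q [ 0.64  0.99 -0.93  2.04  1.95  0.72 -0.11]
cap centre rel mouth (tool axes) mm [12.6 -0.   0.9] F tool [-32.6  -4.2  -3. ] tilt err [0.15 0.18 0.13]
```

The cap hit a firm stop at 12.6 mm with 33 N, so it is home. Relax, release and back off.

Call:
{"fn": "drive_tool", "kwargs": {"deltas": [[[0, 0, 0], [-0.3, 0, 0], 2.6], [[0, 0, 0], [0, 0, 0], 5.5], [[0, 0, 0], [0, 0, 0], 5.5], [[0, 0, 0], [0, 0, 0], 5.5], [[0, 0, 0], [0, 0, 0], 5.5], [[0, 0, 0], [-1, 0, 0], 5.5], [[0, 0, 0], [-2, 0, 0], 5.5], [[0, 0, 0], [-2.5, 0, 0], 5.5], [[0, 0, 0], [-2.5, 0, 0], 5.5], [[0, 0, 0], [-2.5, 0, 0], 5.5], [[0, 0, 0], [-2.5, 0, 0], 5.5], [[0, 0, 0], [-1, 0, 0], 5.5]]}}

```text
clock: 22.32
tool_pos: [0.5788, -0.1048, 0.2516]
eef_rot: [0.017, 0.498, -0.031, 0.866]
contact_force: [-0.2, 0.9, -0.4]
opening: 0.622
```

```bash
python3 - <<'E'
from h import *
from plant import r
s=r.get_state(); st(s); d=wrist(r,"w8"); e=r.snapshot("side")
a=cv2.resize(e["color"][190:290,320:410,::-1],(405,450),interpolation=cv2.INTER_CUBIC)
b=cv2.resize(d["color"][60:360,160:400,::-1],(360,450)); cv2.imwrite("pics/w8c.png",np.hstack([a,b]))
for Q in([.6447,-.1104,.134],[.6521,-.0213,.134]):
    u,v=proj(d,np.array(Q)+AX*.006,d["T"]); print(405+(u-160)*1.5,(v-60)*1.5)
E
```

```text
t 22.32 tcp [ 0.5788 -0.1048  0.2516] F [-0.2  0.9 -0.4] open 5.48 q [ 0.72  0.68 -0.99  2.15  1.66  0.58  0.03]
591.7554220765029 216.7435245276106
771.7296021510426 218.47408398829955
```

View pics/w8c.png

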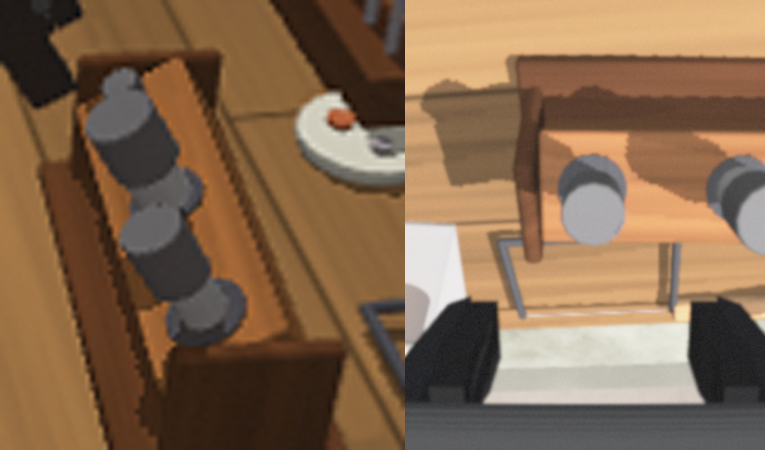

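Both caps are seated straight on their tubes. In the wrist crop the right cap's top is centred at about (593,213), against (592,217) expected for a home cap, and the side view shows equal bare tube below both caps. The gripper is clear, so I hand in.

```bash
python3 -c "
from plant import r
print(r.finish_job())"
```

```text
the job is handed in; nothing more can be done
None
```

Both caps are on and pushed home: the wide cap on the left tube, which is the thicker one, and the narrow cap on the right. The job was handed in at about 22 s of the 67 s allowed; the hand-in gave no verdict.

- **Wide cap, left tube:** it slid on without resistance and stopped about 12 mm below the mouth, holding about 34 N with almost no further travel.
- **Narrow cap, right tube:** it stopped at about 12.6 mm under 33 N.
- **Last pictures:** both caps sit straight on their tubes. The right cap's top was within about 3 px of where a home cap should appear. The wrist picture showed only part of the left cap, so I checked that one only by eye in the side view. The gripper was open and clear of everything.
- **Other things on the bench:** I kept clear of them throughout and felt no unexpected contact force, but I did not measure their positions again at the end.

Some checks disagreed along the way:
- **First tilt attempt:** it ran into the limits of joints 6 and 7, so I rolled the tool half a turn and approached again.
- **Offset sign error:** after that roll I had the wrong sign for how the wide cap sat in the gripper. The wrist camera showed it and I corrected it before contact.
- **Camera differences:** the top and wrist cameras differed by 2–5 mm, and I used the wrist readings.

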